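Clamp the glued picture frame with a loose crank

TASK

Pick up the loose crank, seat it fully home on the hex spindle hidden in the well of the blue frame clamp (feel for the flats, it will not drop in until they line up), and wind it clockwise until it comes to its stop, so that the cushioned jaw pushes the cream picture frame tight against the fence. Leave the crank on the spindle and let go; do not shift or knock over the mug, the yellow glue bottle or the glass jar.

Things in the scene. Friction and masses are not known exactly. Their poses are not given: they have to be found in the camera images.
- crank_boss (a point): Middle of the red square boss (30 x 30 mm, 48 mm tall, flats along this point's x and y) on top of the loose steel crank (0.45 kg, balanced near the boss), 80 mm above the hub's underside. z up, x along the arm to the handle. Starts standing upright on its hub on the table. From below: hub to 52 mm, flat arm 22 mm wide (52 to 60), boss to 100 mm.
- crank_socket (a point): Centre of the socket's mouth in the hub's underside, on the hub axis; axes as crank_boss. The socket is a hexagon 26.4 mm across flats, 42 mm deep, two of its flats facing along this point's +x and -x. The hub is six-sided outside, 44 mm across corners.
- crank_handle (a point): Middle of the black round handle of the crank: vertical cylinder 28 mm diameter, 48 mm tall, turning freely about its own axis; 95 mm along the arm from the hub axis and 86 mm above the hub's underside.
- spindle (a point): Clamp's vertical spindle axis at the flat floor of the well, 35 mm above the table; z up, x along the bed to the fence. Dark steel hexagon 24 mm across flats, 30 mm tall, with an 8 mm cone nose on top. How its flats are turned is unknown and varies (repeats every 60 deg); the socket slips on within about 12 deg either side. Crank fully home: its socket mouth at this point.
- well_rim (a point): Centre of the well's mouth, 45 mm above the well floor on the spindle axis. Round blue wall, 56 mm inside and 66 mm outside diameter, on a blue 100 x 100 x 35 mm gearbox. With flats not lined up the hub rests 30 mm above the well floor. Spindle: steady friction 0.2 N m, stays where left. Clockwise from above closes the jaw, 25 mm per turn, to a hard stop.
- jaw (a joint): Travel of the jaw towards the fence, m: 0 fully open, 0.025 at the spindle's hard stop; starts at 0 to 0.004. Moves only with the spindle. In front of it a black sprung pad 120 mm wide, which gives up to 13 mm; with the frame against the fence it touches at about 0.017 and is pressed in 8 mm at the stop (about 7 N).
- frame_center (a point): Centre of the cream picture frame, 130 x 130 x 18 mm, 66 mm opening, loose, flat on the clamp's grey bed (top 15 mm above the table), a few mm short of the fence, a blue block (150 mm wide, 20 thick, 45 tall) whose face lies 280 mm from the spindle axis along the bed. The pad pushes it; home, it is 215 mm from the spindle along the bed. z up, x roughly to the fence.
- mug: White ceramic mug, 80 mm diameter, 95 mm tall, handle towards its +y; origin at the centre of its underside. Stands on the other side of the clamp from the crank. Leave it alone.
- glue: Yellow glue bottle, 60 mm diameter, 160 mm tall; origin at the centre of its underside. Leave it alone.
- jar: Closed glass jar, 84 mm diameter, 120 mm tall; origin at the centre of its underside. Leave it alone.
Things that resemble listed ones, but are neither listed nor needed, are in the scene too. What is shaped like the part that bears crank_boss but orange is not meant.

How it is judged:
On the way, in this order (a step that is already met when the one before it is completed fails the run):
1. the crank is fully home on the spindle (z of crank_socket in the frame of spindle below 0.004 m and horizontal distance between crank_socket and spindle below 0.004 m and angle between crank_boss's own z axis and vertical below 0.15 rad), for 0.2 s.
2. the jaw is wound to its stop (value of joint jaw above 0.022 m), for 0.2 s.
At the end, for the whole second after the job is handed in: Jaw travel over 22 mm; frame flat (0.04 rad), within 3 mm of the fence (centre over 212 mm from the spindle along the bed) and square to it within 0.03 rad; crank home on the spindle (within 4 mm up and sideways, leaning under 0.15 rad); crank and frame at rest (all of step 1 and value of joint jaw above 0.022 m and x of frame_center in the frame of spindle above 0.212 m and angle between the x axis of frame_center and the x axis of spindle, either way round below 0.03 rad and angle between frame_center's own z axis and vertical below 0.04 rad and linear speed of each of crank, frame below 0.02 m/s); the robot touches nothing.
It fails at once if the mug is shifted by more than 30 mm or tipped (distance of mug from where it was at the start of the episode above 0.03 m or angle between mug's own z axis and vertical above 0.3 rad).
It fails at once if the glue bottle is shifted by more than 30 mm or tipped (distance of glue from where it was at the start of the episode above 0.03 m or angle between glue's own z axis and vertical above 0.3 rad).
It fails at once if the glass jar is shifted by more than 30 mm or tipped (distance of jar from where it was at the start of the episode above 0.03 m or angle between jar's own z axis and vertical above 0.3 rad).
It also fails if it takes over 72 s, if anything falls off the work surface, if the arm or the gripper's body presses on something with over 40 N, if the wrist force passes 120 N, or if a joint passes its speed limit or range.

ROBOT

A 6-joint arm with a two-finger parallel gripper is mounted at the origin on the work surface. World frame = base frame: x ahead of the robot, y to its left, z up, the work surface at z = 0. Lengths are in m, angles in rad, forces in N, time in s.
With the tool pointing down it reaches from about 0.25 to 0.725 m from the base axis. Payload 4 kg.
Tool frame: the origin (TCP) lies between the finger pads; the fingertips stand 8 mm ahead of it and the grasp point (between the pads) lies 11 mm behind it; z points along the fingers, y is the line along which they close (so a half turn about z gives the same grasp; the last joint's range is limited). The gripper opens to 85 mm and grips with 20 to 120 N. Pads are 22 mm wide; open, the fingers measure 114 mm over their backs; the gripper's body (76 mm by 85 mm) begins 54 mm behind the grasp point. The pads swing forward as they close: fully open they stand 13 mm farther back than shut.
Start: joints at [-1.26, 0.241, 0.005, 1.335, 0, 1.571], TCP at [0.153, -0.476, 0.218] pointing down, gripper open.
Joint ranges: [-2.72, 2.72], [-1.05, 1.87], [-1.09, 1.28], [-1.99, 2.15], [-1.42, 1.44], [-3.14, 3.14]. Speed limits (rad/s): [2.79, 2.79, 3.14, 3.14, 3.14, 3.14].

INTERFACE

Orientations are given as a unit quaternion [x, y, z, w].
In Python, from workcell import status, viewer, bot gives the robot as it stands.
- The arm moves only by the tool servo_tool, never from a script. Its argument "commands" is a list of rows, each a list of 5 numbers: the finger opening in mm, from 0 to 85.4, then the shift along the tool's x, y, z in mm, then the turn about the tool's z in rad. A call has 1 to 20 rows; each row shifts and turns the commanded pose from where the row before left it, along the tool's axes as they then stand; what a row does not reach is not made up. A row lasts 1/8 s, in which the tool goes at most 62.5 mm and 10.7 degrees, less where a joint would pass 70% of its speed; a pose out of reach is approached as far as the arm can. A call is refused whole if a number of a shift passes 62.5 or a number of a turn 0.188, either way. A call with a gripper value outside its range is refused whole. The fingers move at their own pace and stop on an object; the grip force is fixed at half the most. Time passes only in rows, so rows that do not move let the fingers close. It gives the time, the measured TCP pose, the force, the opening and the grip force at its end, in the units of the state.
- status.get_obs(): the state, without advancing time (a new reading comes with each control period).
- viewer.camera(name): name is "side" or "top" or "wrist"; returns (picture, depth): 384x512x3 uint8, red, green, blue; 384x512 float32, m along the optical axis (not along the pixel's ray), 0 where there is no reading.
- viewer.get_calibration(name): a dict with "camera_matrix" (3x3 intrinsics, pixels), "R" (3x3) and "t" (3): a world point X has camera coordinates R X + t; the wrist camera has in their place "T_tool_cam" (4x4, takes a point from camera to tool coordinates, whose origin is the TCP and whose axes are the flange's). Camera axes: x right, y down, z forward; pixel columns grow to the right and rows downward; lengths in m; the calibration is good to about 2 mm. A picture is of the moment at which its call begins: read the wrist's pose just before it. get_calibration takes no time and is no camera call.
- bot.job_done(): hands the job in; it is judged then, once.
Trained networks look in the newest picture that a camera, given by its name, has taken for a name from the list of things; names that differ only in an ending like _2 or _b are one class to them, and where a whole thing is asked for, a point or a joint stands for the part that bears it (a point fixed in the world has none). Each returns a list of dicts, best first, with "p" (0 to 1); they miss things now and then, are a little off and sometimes report something else, mostly with a low value. They report only what shows in the picture. A call takes as long as a camera call. They do not tell look-alikes from the thing itself.
- viewer.masks_of(camera, label): "mask" (384x512 bool, what is visible of it) and "pixel" ([row, column] in pixels, amid what is visible of it).
- viewer.spot_point(camera, label): "pixel" ([row, column] in pixels: a listed point, or the origin of a listed thing).
The state is a dict: "clock": time; "joint_pos": joint angles; "joint_vel": joint speeds; "tau": joint torques, N m; "eef_pos": TCP position; "tool_rot": TCP orientation; "ft_force": force on the tool from outside, world axes, zero at the start; "ft_torque": the same for the moment, N m; "grip_width": finger opening in m; "grasp_force": force on a finger pad.
Only numpy, scipy, OpenCV 4.12 (cv2) and the standard library are available. Lean on these libraries where they do the work, as an engineer would, in place of code of your own. Each camera call takes 0.05 s, during which the arm holds its last target. There are 200 camera calls.

## Working session

There is one attempt and no reset: what is moved stays moved. The work goes in short steps, Python scripts to look and compute and a tool call to move; the robot and the scene stay as the last step left them, time stands still between calls to the robot, and variables do not carry over. Pictures are saved under pics/ and viewed, at most 10 in all, crops included, and the job is handed in when it is done.

Besides the shell and the picture viewer there is one more tool, called after ">>>" by a JSON object that holds its "name" and its "arguments", one argument or row to a line. servo_tool: Moves the arm, as the interface text tells. Its arguments: {"type":"object","properties":{"commands":{"type":"array"}},"required":["commands"]}

```bash
mkdir -p pics; ls
cat > h.py <<'E'
import numpy as np, cv2
from scipy.spatial.transform import Rotation as Ro
from workcell import status, viewer, bot
def world(cam,px,depth,d=None,obs=None):
    c=viewer.get_calibration(cam);K=np.array(c["camera_matrix"])
    r,q=px
    if d is None:
        p=depth[max(0,int(r)-2):int(r)+3,max(0,int(q)-2):int(q)+3];d=np.median(p[p>0])
    X=d*np.linalg.inv(K)@[q,r,1]
    if cam=="wrist":
        T=np.array(c["T_tool_cam"]);X=T[:3,:3]@X+T[:3,3]
        return Ro.from_quat(obs["tool_rot"]).apply(X)+obs["eef_pos"]
    return np.array(c["R"]).T@(X-np.array(c["t"]))
def cloud(cam,depth,obs=None):
    c=viewer.get_calibration(cam);K=np.array(c["camera_matrix"])
    v,u=np.mgrid[:384,:512];X=np.stack([u,v,np.ones_like(u)],-1)@np.linalg.inv(K).T*depth[...,None]
    if cam=="wrist":
        T=np.array(c["T_tool_cam"]);X=X@T[:3,:3].T+T[:3,3]
        return X@Ro.from_quat(obs["tool_rot"]).as_matrix().T+obs["eef_pos"]
    return (X-np.array(c["t"]))@np.array(c["R"])
E
python3 - <<'E'
from h import *
np.set_printoptions(precision=4,suppress=True)
ims=[]
for cam in["top","side"]:
    im,d=viewer.camera(cam);cv2.imwrite(f"pics/{cam}0.png",im[...,::-1]);P=cloud(cam,d)
    np.save(cam+"P.npy",P);np.save(cam+"I.npy",im)
    for l in["crank_boss","crank_socket","crank_handle","spindle","well_rim","frame_center","jaw","mug","glue","jar"]:
        for o in viewer.spot_point(cam,l)[:3]:
            try:print(cam,l,o["p"],o["pixel"],world(cam,o["pixel"],d))
            except Exception as e:print(cam,l,o,e)
print(status.get_obs())
E
```

```text
pics
top crank_boss 0.93 [202.1, 370.4] [ 0.4565 -0.2797  0.0984]
top crank_boss 0.72 [286.5, 388.3] [ 0.2206 -0.3145  0.1011]
top crank_boss 0.6 [242.8, 326.5] [ 0.3422 -0.1495  0.1009]
top crank_socket 0.85 [246.4, 322.4] [ 0.3338 -0.141   0.0733]
top crank_socket 0.84 [203.0, 365.0] [ 0.4597 -0.2724  0.0615]
top crank_socket 0.81 [284.9, 377.8] [ 0.2225 -0.3049  0.0234]
top crank_handle 0.7 [252.9, 398.5] [ 0.3116 -0.3481  0.1033]
top crank_handle 0.57 [230.2, 358.9] [ 0.377  -0.2435  0.0945]
top crank_handle 0.4 [224.4, 297.7] [ 0.394  -0.0694  0.1113]
top spindle 0.94 [167.1, 281.9] [ 0.5705 -0.0298  0.0683]
top well_rim 0.67 [165.5, 284.0] [ 0.5746 -0.036   0.0712]
top frame_center 0.58 [103.0, 277.8] [ 0.7933 -0.0227  0.0178]Traceback (most recent call last):
  File "<stdin>", line 8, in <module>
ValueError: it knows: crank_boss, crank_handle, crank_socket, frame_center, glue, jar, mug, spindle, well_rim
```

Run:
```python
from h import *
np.set_printoptions(precision=4,suppress=True)
for cam in["top","side"]:
    im,d=viewer.camera(cam);cv2.imwrite(f"pics/{cam}1.png",im[...,::-1]);P=cloud(cam,d)
    np.save(cam+"P.npy",P);np.save(cam+"I.npy",im)
    for l in["crank_boss","crank_handle","spindle","well_rim","frame_center","mug","glue","jar"]:
        if cam=="top" and l[:2] in("cr","sp","we","fr"):continue
        for o in viewer.spot_point(cam,l)[:3]:
            try:print(cam,l,o["p"],o["pixel"],world(cam,o["pixel"],d))
            except Exception as e:print(cam,l,o,e)
print(status.get_obs())
a=cv2.imread("pics/top1.png");cv2.imwrite("pics/top1b.png",cv2.resize(a,(800,600)))
```

```text
top mug 0.84 [193.7, 174.3] [0.5055 0.304  0.0071]
top mug 0.24 [169.3, 279.8] [ 0.5713 -0.0243  0.0366]
top glue 0.76 [138.9, 373.0] [ 0.6466 -0.3001  0.0908]
top jar 0.96 [143.3, 178.7] [0.6409 0.2752 0.0966]
side crank_boss 0.78 [153.4, 317.3] [ 0.4506 -0.2821  0.087 ]
side crank_boss 0.75 [173.2, 383.6] [0.1012 0.0714 0.3442]
side crank_boss 0.73 [181.1, 323.3] [ 0.3403 -0.1385  0.0965]
side crank_handle 0.62 [187.4, 295.6] [ 0.3915 -0.06    0.092 ]
side crank_handle 0.57 [161.5, 361.9] [ 0.3096 -0.348   0.0788]
side spindle 0.71 [183.4, 247.0] [ 0.548  -0.0109  0.0614]
side well_rim 0.8 [171.5, 246.3] [ 0.5875 -0.0539  0.0688]
side frame_center 0.79 [167.3, 198.6] [ 0.7935 -0.0221  0.0137]
side frame_center 0.75 [155.2, 315.5] [ 0.4541 -0.2772  0.0805]
side mug 0.78 [257.8, 188.6] [0.4666 0.326  0.0428]
side mug 0.65 [171.0, 313.1] [ 0.4533 -0.2724  0.0153]
side glue 0.7 [151.0, 274.9] [ 0.6493 -0.3014  0.0103]
side jar 0.92 [229.6, 151.0] [0.6349 0.319  0.0389]
{'clock': 1.0, 'joint_pos': array([-1.26  ,  0.2406,  0.005 ,  1.3352,  0.    ,  1.5708]), 'joint_vel': array([-0.0009,  0.0002,  0.0001, -0.0008, -0.002 ,  0.0003]), 'tau': array([  0.001 , -37.2215,  25.2698,   0.0012,   0.0001,   0.    ]), 'eef_pos': array([ 0.1529, -0.4761,  0.2179]), 'tool_rot': array([0.988 , 0.1547, 0.    , 0.    ]), 'ft_force': array([ 0.1361, -0.6038,  0.1176]), 'ft_torque': array([-0.038 ,  0.0102,  0.0067]), 'grasp_force': 0.0, 'grip_width': 0.08567920854526746}
```

View pics/top1b.png

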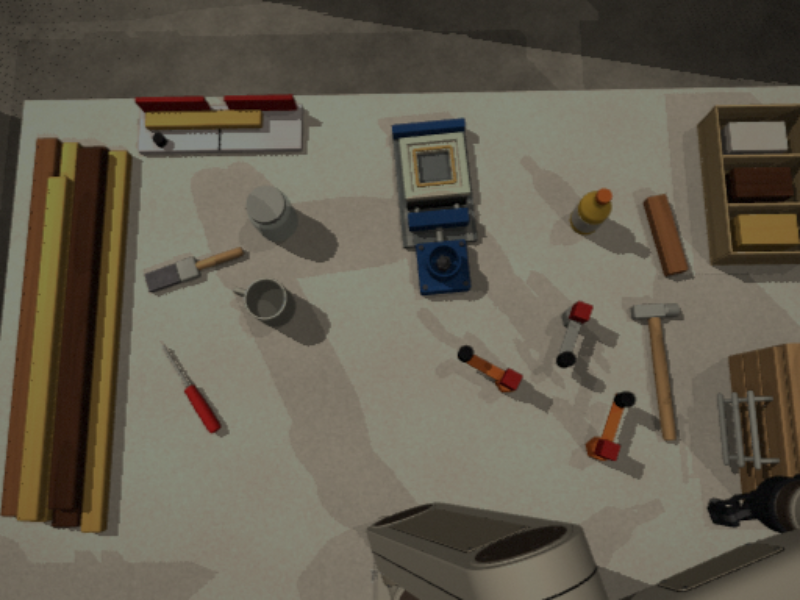

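View pics/side1.png

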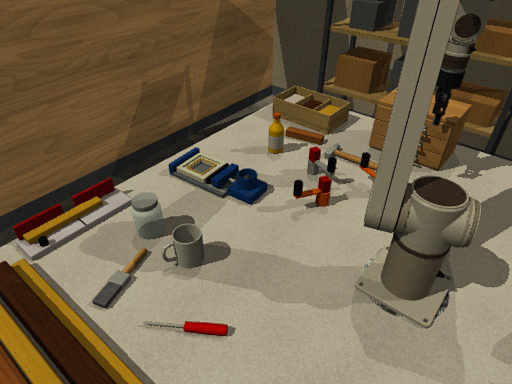

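The steel (grey-armed) crank has its boss at about (310,580) in the enlarged top picture and its handle at (358,566). The other two cranks are orange. The well is at about (262,443), with the fence above it in the picture. Next I'll refine these positions from the depth.

Run:
```python
from h import *
np.set_printoptions(precision=4,suppress=True)
for cam in("top","side"):
    P=np.load(cam+"P.npy");I=np.load(cam+"I.npy").astype(int)
    near=lambda x,y,r:np.hypot(P[...,0]-x,P[...,1]-y)<r
    b=near(.457,-.28,.035)&(P[...,2]>.094)&(P[...,2]<.106)
    red=b&(I[...,0]>2*I[...,1])
    print(cam,"boss",red.sum(),P[red].mean(0),(P[red].min(0)+P[red].max(0))/2,cv2.minAreaRect((P[red][:,:2]*1000).astype(np.float32)))
    h=near(.377,-.2435,.03)&(P[...,2]>.10)
    print("handle",h.sum(),P[h].mean(0) if h.any() else 0,(P[h].min(0)+P[h].max(0))/2)
    r=near(.571,-.03,.05)&(P[...,2]>.074)&(P[...,2]<.09);q=P[r]
    A=np.c_[2*q[:,:2],np.ones(len(q))];s=np.linalg.lstsq(A,(q[:,:2]**2).sum(1),rcond=None)[0]
    print("rim",r.sum(),s[:2],np.sqrt(s[2]+s[:2]@s[:2]),q[:,2].mean(),(q.min(0)+q.max(0))/2)
    g=near(.571,-.03,.085)&(P[...,2]>.03)&(P[...,2]<.042)
    print("gear",cv2.minAreaRect((P[g][:,:2]*1000).astype(np.float32)))
    f=near(.85,-.02,.1)&(P[...,2]>.04)&(P[...,2]<.052)&(P[...,0]>.8)
    print("fence",f.sum(),cv2.minAreaRect((P[f][:,:2]*1000).astype(np.float32)))
    fr=near(.79,-.02,.1)&(P[...,2]>.029)&(P[...,2]<.037)
    print("frame",fr.sum(),cv2.minAreaRect((P[fr][:,:2]*1000).astype(np.float32)))
```

```text
top boss 96 [ 0.4663 -0.2856  0.1008] [ 0.4665 -0.2861  0.1002] ((466.9397888183594, -286.2595520019531), (27.99153709411621, 28.491849899291992), 67.73657989501953)
handle 82 [ 0.3783 -0.2524  0.1106] [ 0.3775 -0.2527  0.1094]
rim 125 [ 0.5702 -0.0355] 0.029506896405235215 0.08048437388772754 [ 0.5695 -0.0356  0.0801]
gear ((585.9354858398438, -34.38492202758789), (131.31077575683594, 100.16921997070312), 4.9499831199646)
fence 291 ((848.2509155273438, -9.861900329589844), (144.12049865722656, 71.7800064086914), 82.32209014892578)
frame 899 ((772.79638671875, -18.96710205078125), (160.9790496826172, 147.1317901611328), 5.565765857696533)
side boss 42 [ 0.463  -0.2824  0.0992] [ 0.4648 -0.2849  0.0986] ((462.8733825683594, -285.3823547363281), (27.357036590576172, 31.268888473510742), 66.97107696533203)
handle 46 [ 0.3742 -0.2495  0.1075] [ 0.3762 -0.2534  0.1064]
rim 108 [ 0.5674 -0.0348] 0.02984437515070791 0.07831902085053538 [ 0.5667 -0.0344  0.0786]
gear ((583.4254760742188, -30.398921966552734), (133.15748596191406, 102.78877258300781), 6.518699645996094)
fence 140 ((856.5323486328125, -9.454689025878906), (24.427921295166016, 149.1194305419922), 4.545648097991943)
frame 474 ((771.684326171875, -17.745582580566406), (160.62286376953125, 148.6591033935547), 4.166106700897217)
```

```bash
cat >> h.py <<'E'
np.set_printoptions(precision=4,suppress=True)
def go(target,o=None):
    o=o or status.get_obs();R=Ro.from_quat(o["tool_rot"])
    m=R.as_matrix();print("pos",o["eef_pos"],"xang",np.degrees(np.arctan2(m[1,0],m[0,0])),"tilt",np.degrees(np.arccos(-m[2,2])),"j",o["joint_pos"],"t",o["clock"],"F",o["ft_force"],o["ft_torque"],"w",o["grip_width"])
    print("shift mm",R.inv().apply(np.array(target)-o["eef_pos"])*1000)
E
python3 - <<'E'
from h import *
c=viewer.get_calibration("wrist");print(c["T_tool_cam"],c["camera_matrix"])
go([.569,-.035,.218])
E
```

```text
[[-0.0013 -0.9524 -0.3048  0.0789]
 [ 1.     -0.0016  0.0006 -0.0007]
 [-0.001  -0.3048  0.9524 -0.1566]
 [ 0.      0.      0.      1.    ]] [[306.4962   0.     256.6598]
 [  0.     306.4962 192.0126]
 [  0.       0.       1.    ]]
pos [ 0.1529 -0.4761  0.2179] xang 17.803107205322846 tilt 0.0029906137035303946 j [-1.26    0.2406  0.005   1.3352  0.      1.5708] t 1.0 F [ 0.1361 -0.6038  0.1176] [-0.038   0.0102  0.0067] w 0.08567920854526746
shift mm [ 531.0214 -292.7107   -0.076 ]
```

>>> {"name": "servo_tool", "arguments": {
  "commands": [
    [85,22,-15,0,0],
    [85,45,-29,0,0],
    [85,45,-29,0,0],
    [85,45,-29,0,0],
    [85,45,-29,0,0],
    [85,45,-29,0,0],
    [85,45,-29,0,0],
    [85,45,-29,0,0],
    [85,45,-29,0,0],
    [85,45,-29,0,0],
    [85,25,-17,0,0],
    [85,0,0,0,0],
    [85,0,0,0,0]
  ]
}}

```text
clock: 2.62
eef_pos: [0.4932, -0.0591, 0.2178]
tool_rot: [0.988, 0.155, -0.0, 0.0]
ft_force: [-0.7, 0.2, 0.5]
grip_width: 0.0852
grasp_force: 0.0
```

Run:
```python
from h import *
o=status.get_obs();im,d=viewer.camera("wrist");np.save("wd.npy",d);np.save("wI.npy",im);np.save("wP.npy",cloud("wrist",d,o))
go([.569,-.035,.218],o)
cv2.imwrite("pics/w1.png",im[...,::-1])
P=np.load("wP.npy")
q=P[(np.hypot(P[...,0]-.569,P[...,1]+.035)<.05)&(P[...,2]>.074)&(P[...,2]<.09)]
A=np.c_[2*q[:,:2],np.ones(len(q))];s=np.linalg.lstsq(A,(q[:,:2]**2).sum(1),rcond=None)[0]
print("rim",len(q),s[:2],np.sqrt(s[2]+s[:2]@s[:2]))
for l in("spindle","well_rim"):
    for x in viewer.spot_point("wrist",l)[:2]:print(l,x["p"],x["pixel"],world("wrist",x["pixel"],d,obs=o))
```

```text
pos [ 0.4932 -0.0591  0.2178] xang 17.807789239338604 tilt 0.048920227968555906 j [-0.1191  0.2347 -0.003   1.3338 -0.0004  2.7117] t 2.625 F [-0.7242  0.2337  0.5211] [-0.0032 -0.0061 -0.0225] w 0.08517409823565254
shift mm [79.5845  0.2088 -0.3096]
rim 1325 [ 0.5701 -0.0355] 0.02959947183080892
spindle 0.87 [92.4, 261.4] [ 0.5707 -0.0385  0.0739]
well_rim 0.6 [88.9, 256.1] [ 0.5721 -0.0328  0.0735]
```

View pics/w1.png

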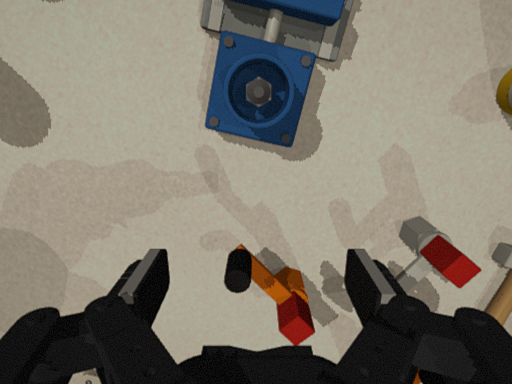

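The hex spindle shows inside the well at (row 92, col 259), and the rim centre comes out at (0.570, -0.0355). Next is the hex orientation.

Run:
```python
from h import *
P=np.load("wP.npy");I=np.load("wI.npy");o=status.get_obs()
c=np.array([.570,-.0355])
n=(np.hypot(P[...,0]-c[0],P[...,1]-c[1])<.0245)
m=n&(P[...,2]>.056)&(P[...,2]<.078);q=P[m]
print(m.sum(),"centre",q.mean(0),(q.min(0)+q.max(0))/2,"floor",np.median(P[n&~m][:,2]))
hexd=lambda XY,th:np.max([np.abs(XY@[np.cos(a),np.sin(a)]) for a in np.radians(th+np.array([0,60,120]))],0)
sel=n
XY=P[sel][:,:2]-np.median([(q.min(0)+q.max(0))/2],0)[:2];lab=m[sel]
best=[]
for th in range(0,60,3):
    b=min(((hexd(XY-[dx,dy],th)<ap)!=lab).sum() for dx in np.arange(-.002,.0021,.001) for dy in np.arange(-.002,.0021,.001) for ap in(.0115,.012,.0125,.013))
    best.append((th,b))
print(best)
# world-aligned rectified image of well at z=.065: up=+x world, left=+y, 10px/mm
K=viewer.get_calibration("wrist");T=np.array(K["T_tool_cam"]);Km=np.array(K["camera_matrix"])
s=12;g=np.linspace(.025,-.025,600)
Y,X=np.meshgrid(g,g);W=np.stack([c[0]+X,c[1]+Y,np.full_like(X,.065)],-1)
t=(W-o["eef_pos"])@Ro.from_quat(o["tool_rot"]).as_matrix();cc=(t-T[:3,3])@T[:3,:3];p=cc@Km.T;p=(p[...,:2]/p[...,2:]).astype(np.float32)
r=cv2.remap(I,p[...,0],p[...,1],cv2.INTER_CUBIC);r=cv2.convertScaleAbs(r,alpha=1.8)
for a in range(0,360,30):cv2.line(r,(int(300-250*np.sin(np.radians(a))),int(300-250*np.cos(np.radians(a)))),(int(300-290*np.sin(np.radians(a))),int(300-290*np.cos(np.radians(a)))),(255,255,0) if a else (255,0,0),2)
cv2.imwrite("pics/well.png",r[...,::-1])
# crank from this view
Iw=I.astype(int);b=(np.hypot(P[...,0]-.466,P[...,1]+.286)<.04)&(P[...,2]>.094)&(P[...,2]<.106)&(Iw[...,0]>2*Iw[...,1])
print("boss",b.sum(),P[b].mean(0),cv2.minAreaRect((P[b][:,:2]*1000).astype(np.float32)))
```

```text
570 centre [ 0.5701 -0.0353  0.0695] [ 0.5699 -0.0354  0.0699] floor 0.03647849439174729
[(0, np.int64(777)), (3, np.int64(783)), (6, np.int64(789)), (9, np.int64(794)), (12, np.int64(798)), (15, np.int64(797)), (18, np.int64(798)), (21, np.int64(799)), (24, np.int64(797)), (27, np.int64(793)), (30, np.int64(788)), (33, np.int64(783)), (36, np.int64(772)), (39, np.int64(766)), (42, np.int64(763)), (45, np.int64(761)), (48, np.int64(761)), (51, np.int64(761)), (54, np.int64(761)), (57, np.int64(766))]
boss 807 [ 0.4681 -0.2843  0.1001] ((467.2054443359375, -286.0965270996094), (29.97234344482422, 28.608535766601562), 69.04524230957031)
```

View pics/well.png

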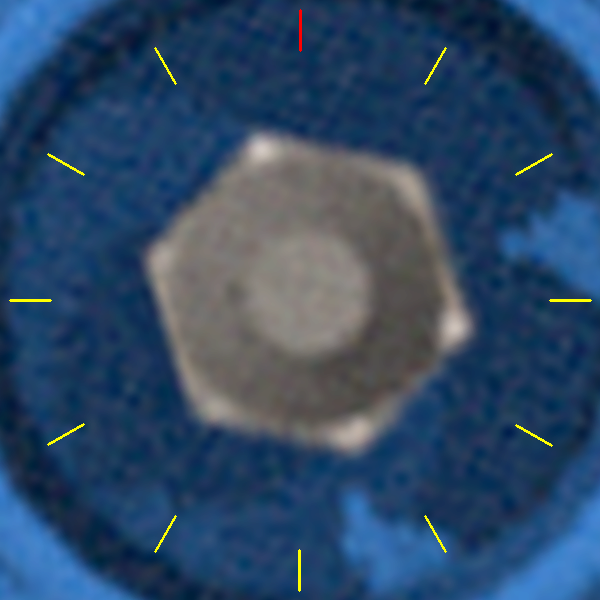

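The hex corners sit at about 17.6° (mod 60) in the world frame, so the flats face 47.6° (mod 60). The spindle centre is about (0.5705, -0.036). I'll turn the tool for the grasp and move over the crank.

>>> {"name": "servo_tool", "arguments": {
  "commands": [
    [85,0,0,0,-0.184],
    [85,0,0,0,-0.184],
    [85,0,0,0,-0.184],
    [85,0,0,0,-0.184],
    [85,0,0,0,-0.184],
    [85,0,0,0,-0.184],
    [85,0,0,0,-0.184],
    [85,0,0,0,-0.184],
    [85,0,0,0,-0.184],
    [85,0,0,0,-0.184],
    [85,0,0,0,-0.184],
    [85,0,0,0,-0.184],
    [85,0,0,0,-0.184],
    [85,0,0,0,-0.184],
    [85,0,0,0,-0.184],
    [85,0,0,0,-0.184],
    [85,0,0,0,-0.184],
    [85,0,0,0,-0.184],
    [85,0,0,0,-0.184],
    [85,0,0,0,-0.184]
  ]
}}

```text
clock: 5.28
eef_pos: [0.4932, -0.0598, 0.2182]
tool_rot: [-0.414, 0.91, -0.0, 0.0]
ft_force: [-0.1, 0.1, -0.3]
grip_width: 0.0848
grasp_force: 0.0
```

>>> {"name": "servo_tool", "arguments": {
  "commands": [
    [85,0,0,0,-0.18],
    [85,0,0,0,-0.179],
    [85,25,-6,0,0],
    [85,50,-13,0,0],
    [85,50,-13,0,0],
    [85,50,-13,0,0],
    [85,46,-11,0,0],
    [85,0,0,0,0],
    [85,0,0,0,0]
  ]
}}

```text
clock: 6.4
eef_pos: [0.4669, -0.2855, 0.2179]
tool_rot: [-0.567, 0.823, 0.0, 0.0]
ft_force: [-0.7, -0.2, -1.0]
grip_width: 0.085
grasp_force: 0.0
```

Run:
```python
from h import *
o=status.get_obs();im,d=viewer.camera("wrist");P=cloud("wrist",d,o);I=im.astype(int)
go([.467,-.286,.074],o)
b=(np.hypot(P[...,0]-.467,P[...,1]+.286)<.04)&(P[...,2]>.094)&(P[...,2]<.106)&(I[...,0]>2*I[...,1])
if b.sum():print("boss",b.sum(),P[b].mean(0),cv2.minAreaRect((P[b][:,:2]*1000).astype(np.float32)))
h=(np.hypot(P[...,0]-.378,P[...,1]+.253)<.035)&(P[...,2]>.105)&(P[...,2]<.116)
if h.sum():print("handle",h.sum(),cv2.minEnclosingCircle((P[h][:,:2]*1000).astype(np.float32)),P[h].mean(0))
cv2.imwrite("pics/w2.png",im[...,::-1])
```

```text
pos [ 0.4669 -0.2855  0.2179] xang -110.87068442842823 tilt 0.042724381224339976 j [-0.5492  0.3354  0.1344  1.3704  0.0005 -1.7557] t 6.4 F [-0.7478 -0.2334 -0.9607] [ 0.0443 -0.0472 -0.0141] w 0.08502219670262308
shift mm [  0.468   -0.3631 143.8981]
boss 966 [ 0.4665 -0.2891  0.1005] ((466.9455261230469, -288.1896667480469), (29.115468978881836, 28.199623107910156), 68.8860855102539)
handle 740 ((378.9895935058594, -253.5435333251953), 13.812403678894043) [ 0.3795 -0.2545  0.1101]
```

View pics/w2.png

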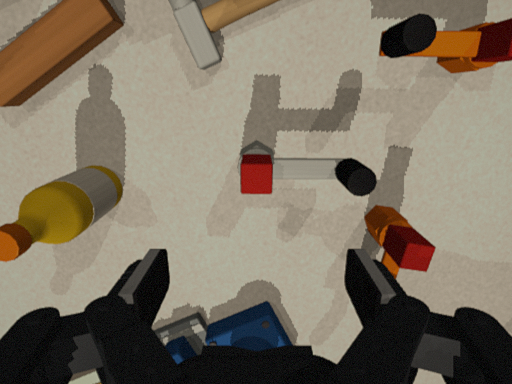

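The view shows the grey crank with its boss at (174,257), square to the image, and its handle at (177,356). The fingers will straddle the boss, so I'll descend and grip.

>>> {"name": "servo_tool", "arguments": {
  "commands": [
    [85,1,0,30,0],
    [85,0.5,0,45,0],
    [85,0,0,45,0],
    [85,0,0,23,0],
    [85,0,0,0,0],
    [25,0,0,0,0],
    [25,0,0,0,0],
    [25,0,0,0,0],
    [25,0,0,0,0],
    [25,0,0,0,0],
    [25,0,0,0,0]
  ]
}}

```text
clock: 7.82
eef_pos: [0.4677, -0.2872, 0.0764]
tool_rot: [-0.568, 0.823, -0.001, 0.001]
ft_force: [-1.1, 1.3, 5.8]
grip_width: 0.0285
grasp_force: 60.1
```

>>> {"name": "servo_tool", "arguments": {
  "commands": [
    [25,0,0,-25,0],
    [25,0,0,-45,0],
    [25,0,0,-45,0],
    [25,-25,-1,0,0],
    [25,-50,-1,0,0],
    [25,-50,-2,0,0],
    [25,-50,-2,0,0],
    [25,-50,-1,0,0],
    [25,-46,-1,0,0],
    [25,0,0,0,-0.17],
    [25,0,0,0,-0.17],
    [25,0,0,0,-0.17],
    [25,0,0,0,-0.17],
    [25,0,0,0,-0.17],
    [25,0,0,0,-0.17],
    [25,0,0,0,-0.17],
    [25,0,0,0,0],
    [25,0,0,0,0]
  ]
}}

```text
clock: 10.07
eef_pos: [0.5703, -0.0362, 0.1893]
tool_rot: [0.931, -0.364, -0.001, 0.0]
ft_force: [-1.6, -0.3, -4.9]
grip_width: 0.0283
grasp_force: 60.9
```

Run:
```python
from h import *
o=status.get_obs();im,d=viewer.camera("wrist");P=cloud("wrist",d,o);I=im.astype(int)
T=Ro.from_quat(o["tool_rot"]).as_matrix();L=(P-o["eef_pos"])@T
go([.5705,-.036,.196],o)
h=(np.abs(L[...,0])<.04)&(L[...,1]>.06)&(L[...,1]<.13)&(L[...,2]>-.05)&(L[...,2]<-.02)&(d>0)
print("handle tool frame",h.sum(),L[h].mean(0),cv2.minEnclosingCircle((L[h][:,:2]*1000).astype(np.float32)))
b=(np.abs(L[...,0])<.03)&(np.abs(L[...,1])<.03)&(np.abs(L[...,2])<.05)&(I[...,0]>2*I[...,1]);print("boss",b.sum(),L[b].min(0),L[b].max(0))
im2,d2=viewer.camera("side")
cv2.imwrite("pics/c3.png",np.hstack([im,cv2.resize(im2[80:260,180:380],(400,384))])[:,:,::-1][:, :800])
```

```text
pos [ 0.5703 -0.0362  0.1893] xang -42.736826517979274 tilt 0.07601733437089353 j [-0.0635  0.3966  0.1491  1.3247  0.0001 -2.4592] t 10.075 F [-1.576  -0.3018 -4.8668] [ 0.0443 -0.0074 -0.0069] w 0.028319893217842805
shift mm [-0.0086 -0.3215 -6.7036]
handle tool frame 3615 [ 0.0041  0.0904 -0.0323] ((1.61688232421875, 93.22154998779297), 14.374590873718262)
boss 4742 [-0.0125 -0.0158 -0.0493] [0.0174 0.0145 0.0225]
```

View pics/c3.png

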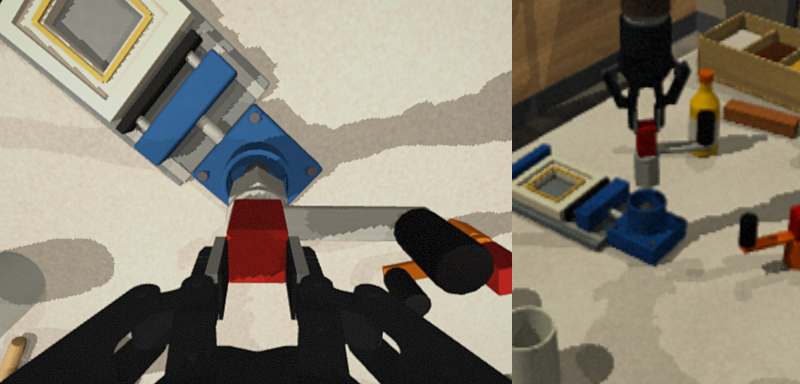

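The crank hangs straight below the grip over the well, with its arm at about 227°, in line with the flats. I'll lower it step by step, watching the force.

>>> {"name": "servo_tool", "arguments": {
  "commands": [
    [25,-1,0,15,0],
    [25,0,0,15,0],
    [25,0,0,10,0],
    [25,0,0,5,0],
    [25,0,0,0,0]
  ]
}}

```text
clock: 10.8
eef_pos: [0.5697, -0.0355, 0.1444]
tool_rot: [0.932, -0.363, -0.0, 0.0]
ft_force: [0.4, -0.7, -4.8]
grip_width: 0.0277
grasp_force: 60.8
```

>>> {"name": "servo_tool", "arguments": {
  "commands": [
    [25,0,0,3,0],
    [25,0,0,3,0],
    [25,0,0,0,0]
  ]
}}

```text
clock: 11.18
eef_pos: [0.57, -0.0354, 0.1393]
tool_rot: [0.932, -0.363, 0.0, -0.0]
ft_force: [-0.4, 0.5, -5.2]
grip_width: 0.028
grasp_force: 60.8
```

>>> {"name": "servo_tool", "arguments": {
  "commands": [
    [25,0,0,4,0],
    [25,0,0,4,0],
    [25,0,0,0,0]
  ]
}}

```text
clock: 11.55
eef_pos: [0.5693, -0.0355, 0.1299]
tool_rot: [0.932, -0.363, -0.001, 0.0]
ft_force: [-0.8, 0.1, -4.6]
grip_width: 0.0283
grasp_force: 60.8
```

>>> {"name": "servo_tool", "arguments": {
  "commands": [
    [25,0,0,4,0],
    [25,0,0,4,0],
    [25,0,0,4,0],
    [25,0,0,0,0]
  ]
}}

```text
clock: 12.05
eef_pos: [0.5696, -0.0355, 0.1183]
tool_rot: [0.932, -0.363, -0.0, 0.0]
ft_force: [0.6, 0.4, -4.8]
grip_width: 0.028
grasp_force: 60.8
```

It has gone past the shoulder without resistance, so the flats are engaged. I'll continue to home.

>>> {"name": "servo_tool", "arguments": {
  "commands": [
    [25,0,0,4,0],
    [25,0,0,2,0],
    [25,0,0,1,0],
    [25,0,0,0,0]
  ]
}}

```text
clock: 12.55
eef_pos: [0.5699, -0.0355, 0.1118]
tool_rot: [0.932, -0.363, -0.0, -0.0]
ft_force: [-0.4, 0.8, -4.7]
grip_width: 0.0279
grasp_force: 60.8
```

>>> {"name": "servo_tool", "arguments": {
  "commands": [
    [25,0,0,1,0],
    [25,0,0,1,0],
    [25,0,0,0,0]
  ]
}}

```text
clock: 12.92
eef_pos: [0.5702, -0.0356, 0.1115]
tool_rot: [0.932, -0.363, 0.001, -0.0]
ft_force: [-3.6, 0.8, 4.8]
grip_width: 0.0283
grasp_force: 61.9
```

>>> {"name": "servo_tool", "arguments": {
  "commands": [
    [25,0,0,0,0.08],
    [25,0,0,0,0.12],
    [25,0,0,0,0.15],
    [25,0,0,0,0.15],
    [25,0,0,0,0.15],
    [25,0,0,0,0.15],
    [25,0,0,0,0]
  ]
}}

```text
clock: 13.8
eef_pos: [0.5706, -0.0348, 0.1115]
tool_rot: [0.717, -0.697, 0.0, -0.001]
ft_force: [-3.7, 2.0, 6.1]
grip_width: 0.0282
grasp_force: 62.0
```

Run:
```python
from h import *
go([.57,-.0355,.111])
```

```text
pos [ 0.5706 -0.0348  0.1115] xang -88.38154702212125 tilt 0.14616047277574704 j [-0.0617  0.4439  0.0124  1.1372  0.0014 -1.6608] t 13.8 F [-3.7247  1.9944  6.0872] [ 0.6293  0.6931 -0.1358] w 0.02822635807924243
shift mm [0.6397 0.5705 0.4792]
```

It's seated: the contact force rose at z 0.1115 and turning is easy. I'll keep winding.

>>> {"name": "servo_tool", "arguments": {
  "commands": [
    [25,0,0,0,0.12],
    [25,0,0,0,0.17],
    [25,0,0,0,0.17],
    [25,0,0,0,0.17],
    [25,0,0,0,0.17],
    [25,0,0,0,0.17],
    [25,0,0,0,0.17],
    [25,0,0,0,0.17],
    [25,0,0,0,0.17],
    [25,0,0,0,0.17],
    [25,0,0,0,0.17],
    [25,0,0,0,0.17],
    [25,0,0,0,0.17],
    [25,0,0,0,0.17],
    [25,0,0,0,0.17],
    [25,0,0,0,0.17],
    [25,0,0,0,0.17],
    [25,0,0,0,0.12],
    [25,0,0,0,0.08],
    [25,0,0,0,0]
  ]
}}

```text
clock: 16.3
eef_pos: [0.5698, -0.0375, 0.1114]
tool_rot: [0.66, 0.751, -0.001, 0.002]
ft_force: [-3.7, -3.5, 6.3]
grip_width: 0.0282
grasp_force: 62.2
```

Run:
```python
from h import *
go([.57,-.0355,.111])
```

```text
pos [ 0.5698 -0.0375  0.1114] xang 97.39013503830084 tilt 0.2374967120551099 j [-0.0635  0.4438  0.0121  1.1383 -0.0041  1.3783] t 16.3 F [-3.6511 -3.547   6.2684] [-0.9242  1.3479  0.0118] w 0.028223209644209622
shift mm [1.9733 0.4963 0.4146]
```

>>> {"name": "servo_tool", "arguments": {
  "commands": [
    [25,0,0,0,0.1],
    [25,0,0,0,0.14],
    [25,0,0,0,0.14],
    [25,0,0,0,0.14],
    [25,0,0,0,0.14],
    [25,0,0,0,0.14],
    [25,0,0,0,0.1],
    [25,0,0,0,0.1],
    [25,0,0,0,0.1],
    [25,0,0,0,0]
  ]
}}

```text
clock: 17.55
eef_pos: [0.5688, -0.0364, 0.1115]
tool_rot: [0.955, 0.296, -0.001, 0.001]
ft_force: [-6.6, -1.5, 9.0]
grip_width: 0.0285
grasp_force: 62.4
```

Run:
```python
from h import *
go([.57,-.0355,.111])
```

```text
pos [ 0.5688 -0.0364  0.1115] xang 34.38975065472256 tilt 0.1096957955027229 j [-0.0629  0.4432  0.0114  1.1399 -0.0016  2.4784] t 17.55 F [-6.5665 -1.4835  8.9545] [-0.0985  1.7499  0.073 ] w 0.028489960550303582
shift mm [ 1.4759 -0.0402  0.4667]
```

>>> {"name": "servo_tool", "arguments": {
  "commands": [
    [25,0,0,0,0.1],
    [25,0,0,0,0.1],
    [25,0,0,0,0.1],
    [25,0,0,0,0.1],
    [25,0,0,0,0.1],
    [25,0,0,0,0]
  ]
}}

```text
clock: 18.3
eef_pos: [0.5688, -0.0358, 0.1115]
tool_rot: [0.999, 0.05, -0.0, 0.0]
ft_force: [-8.2, -0.0, 9.7]
grip_width: 0.0282
grasp_force: 62.4
```

Run:
```python
from h import *
go([.57,-.0355,.111])
im,d=viewer.camera("top");P=cloud("top",d);I=im.astype(int)
fr=(np.abs(P[...,0]-.78)<.08)&(np.abs(P[...,1]+.015)<.09)&(P[...,2]>.027)&(P[...,2]<.039)&(I.min(2)>110)
print(fr.sum(),P[fr].mean(0),cv2.minAreaRect((P[fr][:,:2]*1000).astype(np.float32)))
cv2.imwrite("pics/t4.png",cv2.resize(im[60:220,200:360],(600,600),interpolation=2)[...,::-1])
```

```text
pos [ 0.5688 -0.0358  0.1115] xang 5.769006668102186 tilt 0.05727068326517392 j [-0.0625  0.4432  0.0113  1.1399 -0.0004  2.9784] t 18.3 F [-8.2271 -0.017   9.7156] [0.2541 1.6926 0.0477] w 0.028178652241405627
shift mm [ 1.1745 -0.1374  0.4837]
173 [0.806  0.0115 0.0333] ((786.4278564453125, -20.459739685058594), (119.37130737304688, 124.5213394165039), 4.582738399505615)
```

View pics/t4.png

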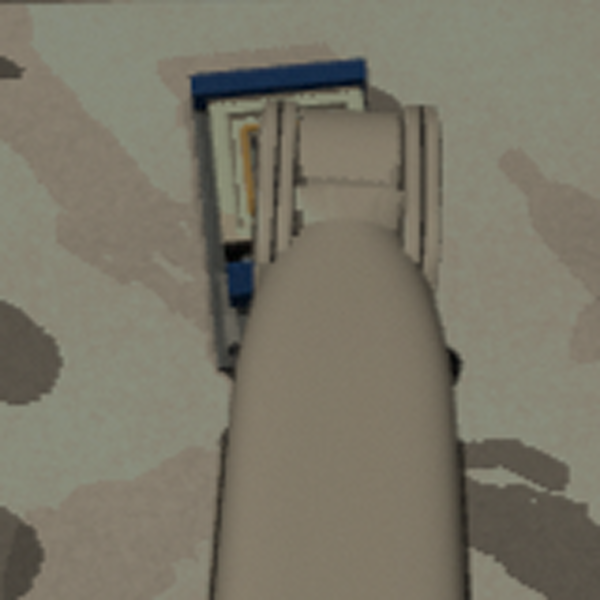

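The jaw has closed most of the way and the frame is now at the fence, but no stop has been felt after about 311°. The wrist is near its limit, so I'll regrip a quarter turn back.

>>> {"name": "servo_tool", "arguments": {
  "commands": [
    [85,0,0,0,0],
    [85,0,0,0,0],
    [85,0,0,0,0],
    [85,0,0,0,0],
    [85,0,0,-20,0],
    [85,0,0,-35,0],
    [85,0,0,0,-0.174],
    [85,0,0,0,-0.175],
    [85,0,0,0,-0.174],
    [85,0,0,0,-0.175],
    [85,0,0,0,-0.174],
    [85,0,0,0,-0.175],
    [85,0,0,0,-0.174],
    [85,0,0,0,-0.175],
    [85,0,0,0,-0.175],
    [85,0,0,0,0]
  ]
}}

```text
clock: 20.35
eef_pos: [0.57, -0.0356, 0.1648]
tool_rot: [0.672, 0.741, -0.0, 0.0]
ft_force: [0.5, 0.2, 0.3]
grip_width: 0.0849
grasp_force: 0.0
```

Run:
```python
from h import *
o=status.get_obs();go([.57,-.0355,.113],o)
im,d=viewer.camera("wrist");P=cloud("wrist",d,o);I=im.astype(int)
b=(np.hypot(P[...,0]-.57,P[...,1]+.0355)<.04)&(P[...,2]>.127)&(P[...,2]<.143)&(I[...,0]>2*I[...,1])
print("boss",b.sum(),P[b].mean(0),cv2.minAreaRect((P[b][:,:2]*1000).astype(np.float32)))
```

```text
pos [ 0.57   -0.0356  0.1648] xang 95.61586588904076 tilt 0.0041255929255539225 j [-0.0623  0.4076  0.1011  1.2643 -0.0001  1.4105] t 20.35 F [0.4921 0.2428 0.2905] [-0.0097 -0.0727 -0.0388] w 0.08487095247613355
shift mm [ 0.067  -0.0093 51.8016]
boss 1987 [ 0.5701 -0.0332  0.1353] ((570.3112182617188, -34.93183135986328), (29.929462432861328, 29.801424026489258), 6.611696720123291)
```

>>> {"name": "servo_tool", "arguments": {
  "commands": [
    [85,0,0,20,0],
    [85,0,0,25,0],
    [85,0,0,6,0],
    [85,0,0,0,0],
    [25,0,0,0,0],
    [25,0,0,0,0],
    [25,0,0,0,0],
    [25,0,0,0,0],
    [25,0,0,0,0],
    [25,0,0,0,0],
    [25,0,0,0,0.1],
    [25,0,0,0,0.1],
    [25,0,0,0,0]
  ]
}}

```text
clock: 22.02
eef_pos: [0.5703, -0.0356, 0.1148]
tool_rot: [0.742, 0.671, 0.0, 0.001]
ft_force: [-2.2, -0.4, 5.6]
grip_width: 0.0276
grasp_force: 59.3
```

Run:
```python
from h import *
go([.57,-.0355,.113])
```

```text
pos [ 0.5703 -0.0356  0.1148] xang 84.24774813977609 tilt 0.07589888351542656 j [-0.0623  0.4414  0.0179  1.1459 -0.0002  1.6089] t 22.025 F [-2.2154 -0.4373  5.5578] [-0.0501  0.3229  0.0426] w 0.027584403244932252
shift mm [ 0.0942 -0.3066  1.8241]
```

>>> {"name": "servo_tool", "arguments": {
  "commands": [
    [25,0,0,0,0.1],
    [25,0,0,0,0.1],
    [25,0,0,0,0.1],
    [25,0,0,0,0]
  ]
}}

```text
clock: 22.52
eef_pos: [0.5704, -0.0357, 0.1148]
tool_rot: [0.834, 0.552, 0.0, 0.001]
ft_force: [-2.0, -0.2, 5.2]
grip_width: 0.0276
grasp_force: 59.3
```

Run:
```python
from h import *
go([.57,-.0355,.113])
```

```text
pos [ 0.5704 -0.0357  0.1148] xang 67.05326813486569 tilt 0.08610923347145627 j [-0.0623  0.4415  0.0179  1.1457 -0.0004  1.909 ] t 22.525 F [-1.9705 -0.1573  5.2258] [-0.0909  0.2454 -0.0098] w 0.027611676087864988
shift mm [ 0.045  -0.433   1.8029]
```

>>> {"name": "servo_tool", "arguments": {
  "commands": [
    [25,0,0,0,0.1],
    [25,0,0,0,0.1],
    [25,0,0,0,0.08],
    [25,0,0,0,0]
  ]
}}

```text
clock: 23.02
eef_pos: [0.5705, -0.0358, 0.1148]
tool_rot: [0.902, 0.431, 0.001, 0.001]
ft_force: [-0.7, -1.0, 4.8]
grip_width: 0.028
grasp_force: 59.3
```

Run:
```python
from h import *
go([.57,-.0355,.113])
im,d=viewer.camera("wrist");cv2.imwrite("pics/w5.png",im[...,::-1])
```

```text
pos [ 0.5705 -0.0358  0.1148] xang 51.033262333609784 tilt 0.09915214734674509 j [-0.0624  0.4416  0.018   1.1456 -0.0006  2.1885] t 23.025 F [-0.6889 -0.9985  4.7876] [-0.1628  0.2824  0.1244] w 0.0280232558048913
shift mm [-0.0457 -0.5761  1.7971]
```

View pics/w5.png

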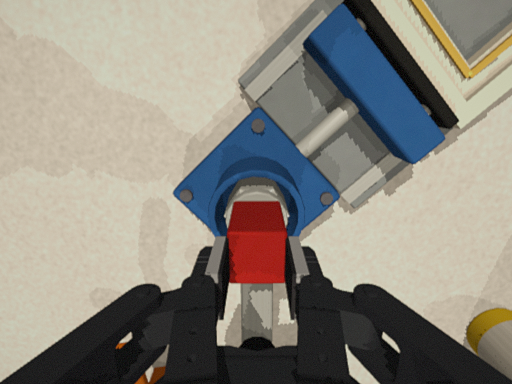

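The crank follows the tool and the black pad is pressed against the frame. I'll continue in small turns until the stop.

>>> {"name": "servo_tool", "arguments": {
  "commands": [
    [25,0,0,0,0.08],
    [25,0,0,0,0.08],
    [25,0,0,0,0]
  ]
}}

```text
clock: 23.45
eef_pos: [0.5704, -0.0358, 0.1148]
tool_rot: [0.933, 0.359, 0.0, 0.001]
ft_force: [-2.3, -1.0, 4.4]
grip_width: 0.0278
grasp_force: 60.0
```

Run:
```python
from h import *
go([.57,-.0355,.113]);print(status.get_obs()["tau"])
```

```text
pos [ 0.5704 -0.0358  0.1148] xang 42.07178709830586 tilt 0.11379476893777515 j [-0.062   0.4416  0.0179  1.1457 -0.0013  2.3453] t 23.45 F [-2.3357 -1.0492  4.3951] [-0.3539  0.2766  1.2644] w 0.02777882555383848
shift mm [-0.0778 -0.5198  1.7909]
[ -0.4115 -42.3551  22.6219  -0.4838   0.5177   1.3512]
```

The moment jumped to 1.26 N m, so the stop is reached. I'll let go and rise.

>>> {"name": "servo_tool", "arguments": {
  "commands": [
    [85,0,0,0,0],
    [85,0,0,0,0],
    [85,0,0,0,0],
    [85,0,0,0,0],
    [85,0,0,-20,0],
    [85,0,0,-40,0],
    [85,0,0,-40,0],
    [85,-25,0,-20,0],
    [85,-50,0,0,0],
    [85,0,0,0,0]
  ]
}}

```text
clock: 24.7
eef_pos: [0.512, -0.0871, 0.2345]
tool_rot: [0.935, 0.356, -0.0, 0.0]
ft_force: [0.7, 0.1, -0.2]
grip_width: 0.0852
grasp_force: 0.0
```

Run:
```python
from h import *
o=status.get_obs();go([.57,-.0355,.113],o)
im,d=viewer.camera("wrist");P=cloud("wrist",d,o);I=im.astype(int)
b=(np.hypot(P[...,0]-.57,P[...,1]+.0355)<.04)&(P[...,2]>.125)&(P[...,2]<.145)&(I[...,0]>2*I[...,1])
print("boss",b.sum(),P[b].mean(0),cv2.minAreaRect((P[b][:,:2]*1000).astype(np.float32)))
cv2.imwrite("pics/w6.png",im[...,::-1])
```

```text
pos [ 0.512  -0.0871  0.2345] xang 41.68433315275979 tilt 0.032746037060499805 j [-0.1683  0.2734  0.0916  1.3894 -0.0004  2.2458] t 24.7 F [ 0.7053  0.1424 -0.1717] [-0.0063 -0.0437  0.0256] w 0.08515233161440051
shift mm [ 77.6689   0.0037 121.4396]
boss 1418 [ 0.5706 -0.0354  0.1357] ((570.2689819335938, -35.77714538574219), (29.9867000579834, 29.459060668945312), 44.91577911376953)
```

View pics/w6.png

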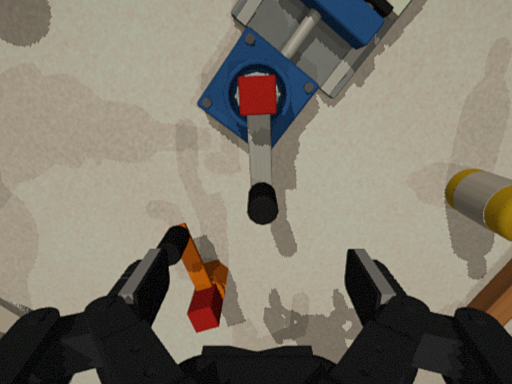

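The crank stands on the spindle with its boss top at 0.1357, which is fully home. I'll back away and check the frame from above.

>>> {"name": "servo_tool", "arguments": {
  "commands": [
    [85,-25,20,0,0],
    [85,-30,40,0,0],
    [85,-30,40,0,0],
    [85,-30,40,0,0],
    [85,-15,20,0,0],
    [85,0,0,0,0]
  ]
}}

```text
clock: 25.5
eef_pos: [0.5247, -0.2929, 0.2327]
tool_rot: [0.934, 0.356, -0.0, -0.0]
ft_force: [-0.8, 0.2, 0.3]
grip_width: 0.0852
grasp_force: 0.0
```

Run:
```python
from h import *
o=status.get_obs();go([.57,-.0355,.113],o)
im,d=viewer.camera("top");P=cloud("top",d);P0=np.load("topP.npy");I0=np.load("topI.npy")
for n,Q,J in(("before",P0,I0),("after",P,im)):
    J=J.astype(int)
    fr=(np.abs(Q[...,0]-.785)<.08)&(np.abs(Q[...,1]+.015)<.08)&(Q[...,2]>.027)&(Q[...,2]<.039)&(J.min(2)>110)
    print(n,fr.sum(),cv2.minAreaRect((Q[fr][:,:2]*1000).astype(np.float32)))
for l in("mug","glue","jar"):
    print(l,[x["pixel"] for x in viewer.spot_point("top",l)[:1]])
cv2.imwrite("pics/t7.png",cv2.resize(im[60:200,220:360],(600,600),interpolation=2)[...,::-1])
```

```text
pos [ 0.5247 -0.2929  0.2327] xang 41.74830274341293 tilt 0.04652058264100482 j [-0.5092  0.4428  0.3318  1.4606  0.0002  1.9037] t 25.5 F [-0.8257  0.1747  0.3042] [ 0.0054  0.0407 -0.019 ] w 0.085230245471594
shift mm [ 205.165  -161.7927  119.8365]
before 424 ((779.3729858398438, -20.840225219726562), (125.61449432373047, 124.88206481933594), 5.102532386779785)
after 205 ((784.8984985351562, -20.982757568359375), (121.62950897216797, 125.35184478759766), 4.579943656921387)
mug [[196.1, 173.4]]
glue [[138.0, 372.9]]
jar [[141.6, 180.9]]
```

View pics/t7.png

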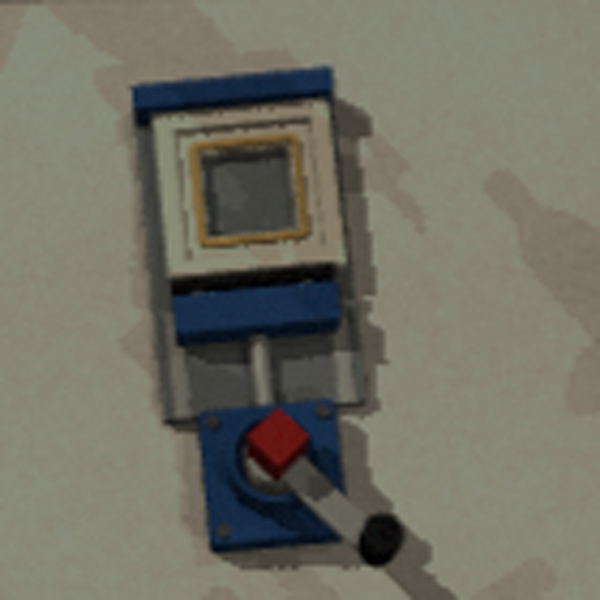

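The frame is against the fence and square to it, the pad is pressed in, the crank is home, and the mug, glue bottle and jar haven't moved. I'm handing in.

```bash
python3 -c "
from workcell import bot;print(bot.job_done())"
```

```text
the job is handed in; nothing more can be done
None
```

I seated the crank fully on the spindle, wound it clockwise to its stop so the frame is pressed against the fence, then let go and handed the job in; the hand-in gave no pass or fail result.

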